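# Release the eccentric lock, run the cell carriage home, lock it

### The arm

A 7-joint arm with a two-finger parallel gripper is mounted at the origin on the work surface. World frame = base frame: x ahead of the robot, y to its left, z up, the work surface at z = 0. Lengths are in mm, angles in rad, forces in N, time in s.
With the tool pointing down it reaches from about 400 to 875 mm from the base axis. Payload 19.3 kg.
Tool frame: the origin (TCP) lies at the very end of the fingers, on their centre line; the grasp point (between the pads) lies 19 mm behind it (grip_point_offset is the z of the grasp point in the tool frame, in mm); z points along the fingers, x is the direction in which the jaws open and shut, and the axes are right-handed (so a half turn about z gives the same grasp; the last joint's range is limited). The gripper opens to 85 mm and grips with 20 to 120 N. Pads are 22 mm wide; open, the fingers measure 114 mm over their backs; the gripper's body (76 mm by 85 mm) begins 54 mm behind the grasp point. The pads swing forward as they close: fully open they stand 13 mm farther back than shut.
Start: joints at [1.058, 0.521, -0.036, 1.599, 0.021, 1.021, -0.113], TCP at [267.767, -564.726, 231.291] pointing down, gripper open.
Joint ranges: [-2.91, 2.91], [-0.3, 2.13], [-1.5, 1.42], [0.17, 2.43], [-1.26, 4.41], [0.16, 1.93], [-2.52, 2.52]. Speed limits (rad/s): [1.89, 1.89, 2.39, 2.39, 3.01, 3.01, 3.01].

### API

Orientations are given as a 3x3 rotation matrix whose columns are the frame's x, y, z axes.
In Python, from workcell import movep, movel, goto_joints, open_gripper, clamp, wait, inverse_kinematics, read_state, camera, PlanningError, finish_job, grip_point_offset gives the robot as it stands. Calls block until the motion is done:
- movep(position, orientation): joint-space move of the TCP to a pose.
- movel(position, frame=None, max_speed=150, guard=None): straight line of the TCP; frame=None keeps the orientation; max_speed is the mean speed in mm/s. With guard (N) it stops when the force on the tool has changed by that much, and returns True; else False.
- goto_joints(angles): joint-space move.
- open_gripper() and clamp(): open the fingers fully, or close them until they stop; the grip force is fixed at half the most.
- wait(seconds).
- inverse_kinematics(position, orientation): joint angles nearest the present ones, or None.
- read_state(): the state.
- camera(name): name is "scene" or "top" or "wrist"; returns a dict with "image" (400x640x3 uint8, blue, green, red), "range_z" (400x640 float32, mm along the optical axis (not along the pixel's ray), 0 where there is no reading), "fx", "fy", "cx", "cy" (pixels), "dist_coeffs" ([k1, k2, p1, p2, k3] as OpenCV has them; the pictures are not rectified), "cam_to_world" (4x4, takes a point from camera to world coordinates). Camera axes: x right, y up, looking along -z (the intrinsics and any distortion apply to the point x, -y, -z); pixel columns grow to the right and rows downward; lengths in mm; the calibration is good to about 2 mm. A picture is of the moment at which its call begins.
A pose or a line that the arm cannot do raises PlanningError and nothing moves.
- finish_job(): hands the job in, once; it reports no verdict.
The state is a dict: "time": time; "qpos": joint angles; "qvel": joint speeds; "joint_efforts": joint torques, N m; "eef_pos": TCP position; "tool_rot": TCP orientation; "ft_force": force on the tool from outside, world axes, zero at the start; "torque": the same for the moment, N m; "finger_gap": finger opening in mm.
Only numpy, scipy, OpenCV 4.12 (cv2) and the standard library are available. Lean on these libraries where they do the work, as an engineer would, in place of code of your own. Each camera call takes 0.05 s, during which the arm holds its last target. There are 200 camera calls.

### The job

Run the three loaded sample cells into the bench photometer: push the red lever of the eccentric lock round to its far stop so that the cam stands at its low point, then push the carriage by its upright plate all the way home, and finally push the lever back to its first stop so that the cam locks the carriage in. Leave the cells seated and untouched, do not ram the carriage against the cam, disturb nothing else on the bench, and end clear of everything.

Things in the scene. Friction and masses are not known exactly. Their poses are not given: they have to be found in the camera images.
- photometer: white bench photometer, fixed. Its x axis is the direction in which the carriage is pushed home, y to the left of that, z up; origin on the bench, in the carriage's centre plane. An aluminium bed (x -165 to 63 mm, y -80 to 120 mm, top 16 mm above the bench) carries the carriage between two guide rails (26 mm high)
- tunnel (a point): centre of the lower edge of the tunnel mouth, on the bed, in the front face of the photometer's white housing (photometer frame x = 63, y = 0 mm). The housing spans x 63 to 243 mm, y -80 to 120 mm and is 112 mm high; the tunnel into which the cells go is 84 mm wide, its roof 95 mm above the bench
- carriage (a joint): travel of the carriage in m along the photometer's +x: 0 = fully out (loading), 0.08 = fully home against its stop. Starts fully out. It slides against about 2 N of friction plus light damping and stays where left. Its low dark tongue is 60 mm wide (top 30 mm above the bench), with the push plate at the rear and a black block with the three cells in front
- push_plate (a point): centre of the rear (pushed) face of the carriage's black upright push plate, 60 mm above the bench; travels with the carriage. Plate 44 mm wide (y), 6 mm thick, top 80 mm above the bench; the face looks along the photometer's -x. At joint 0 this point is at x = -126, y = 0 mm in the photometer's frame. Axes as the photometer's
- lug (a point): front left top corner of the steel lug on the carriage's left side (photometer frame at joint 0: x -96, y 56 mm, 35 mm above the bench); travels along. The lug is 20.5 mm long in x. With the cam high the disc blocks it after 12 to 15 mm of travel; with the cam low it passes; once home, the returned cam stands behind it
- cam_lock (a joint): angle of the eccentric lock in rad, clockwise seen from above: 0 = cam high, carriage locked (first stop, lever along the photometer's -x, to the rear); 1.57 = lever along +y; 3.14 = cam at its low point, carriage free (far stop, lever along +x, towards the housing). Starts between 0 and 0.35. About 0.2 Nm of friction (4 N at 50 mm); stays where it is left
- cam_pivot (a point): point on the vertical turning axis of the eccentric lock, at mid height of the lever, 57 mm above the bench (photometer frame x = -60, y = 80 mm). Below it a steel disc of 52 mm diameter, its centre 9 mm off the axis, tops out 36 mm above the bench; the black hub on the axis, 22 mm across, reaches 72 mm above the bench
- lever_tip (a point): middle of the free end of the red paddle lever, 77 mm from the pivot axis, 57 mm above the bench; moves with the lever. The paddle is a straight upright bar from the hub to the tip, 10 mm thick, its underside 43 mm and its top 71 mm above the bench; it can be pushed flat on either side, 35 to 65 mm from the axis
- cell0: sample cell 1 of 3 (counted from the push plate): square glass cell 12.5 x 12.5 x 40 mm with a yellow cap, 50 mm tall in all, standing loose in a 25 mm deep socket of the carriage's block; origin at the centre of its underside (33 mm above the bench), caps' tops 83 mm above the bench. Not to be touched
- cell1: sample cell 2 of 3 (counted from the push plate): square glass cell 12.5 x 12.5 x 40 mm with a yellow cap, 50 mm tall in all, standing loose in a 25 mm deep socket of the carriage's block; origin at the centre of its underside (33 mm above the bench), caps' tops 83 mm above the bench. Not to be touched
- cell2: sample cell 3 of 3 (counted from the push plate): square glass cell 12.5 x 12.5 x 40 mm with a yellow cap, 50 mm tall in all, standing loose in a 25 mm deep socket of the carriage's block; origin at the centre of its underside (33 mm above the bench), caps' tops 83 mm above the bench. Not to be touched
- vial_a: loose bystander: square glass vial 20 x 20 x 48 mm with a green cap, 58 mm tall in all, standing upright on the bench beside the photometer; origin at the centre of its underside
- vial_b: loose bystander: square glass vial 20 x 20 x 48 mm with a green cap, 58 mm tall in all, standing upright on the bench beside the photometer; origin at the centre of its underside
- vial_c: loose bystander: square glass vial 20 x 20 x 48 mm with a blue cap, 58 mm tall in all, standing upright on the bench beside the photometer; origin at the centre of its underside
- mortar: loose bystander: white porcelain bowl 110 mm across and 45 mm tall, standing on the bench at the right; origin at the centre of its underside
- pestle: loose bystander: white pestle about 125 mm long, 29 mm at its thick end, lying on the bench at the left; origin under its middle
- well_plate: loose bystander: pale well plate 128 x 86 x 15 mm lying on the bench at the left; origin at the centre of its underside
- amber_small: loose bystander: amber bottle 64 mm across, 150 mm tall, standing on the bench at the right; origin at the centre of its underside

How it is judged (in metres and radians):
On the way, in this order (a step that is already met when the one before it is completed fails the run):
1. the cam is turned to its low point while the carriage is still out (value of joint cam_lock above 2.8 rad and value of joint carriage below 0.02 m), for 0.2 s.
2. the carriage is pushed home (value of joint carriage above 0.076 m), for 0.2 s.
At the end, for the whole second after the job is handed in: The carriage stands within 4 mm of fully home and at rest, the lever is back within 0.35 rad of its first stop (cam high, behind the lug), and all three cells are seated in their block and upright (value of joint carriage above 0.076 m and value of joint cam_lock below 0.35 rad and velocity of joint carriage between -0.01 and 0.01 m/s and z of each of cell0, cell1, cell2 in the frame of push_plate below -0.023 m and angle between each of cell0, cell1, cell2's own z axis and vertical below 0.2 rad); the robot touches nothing.
It fails at once if a sample cell is touched by the robot (contact force between any of the fingers, the arm and cell0 above 0.5 N or contact force between any of the fingers, the arm and cell1 above 0.5 N or contact force between any of the fingers, the arm and cell2 above 0.5 N).
It fails at once if a sample cell is lifted from its socket or tipped (z of any of cell0, cell1, cell2 in the frame of push_plate above -0.019 m or angle between any of cell0, cell1, cell2's own z axis and vertical above 0.3 rad).
It fails at once if the carriage is rammed against the cam (contact force between carriage and cam_lock above 18 N).
It fails at once if something else on the bench is disturbed (moved more than 15 mm, or a vial or the bottle tipped) (distance of any of vial_a, vial_b, vial_c, mortar, pestle, well_plate, amber_small from where it was at the start of the episode above 0.015 m or angle between any of vial_a, vial_b, vial_c, amber_small's own z axis and vertical above 0.3 rad).
It also fails if it takes over 64 s, if anything falls off the work surface, if the arm or the gripper's body presses on something with over 40 N, if the wrist force passes 120 N, or if a joint passes its speed limit or range.

## Working session

There is one attempt and no reset: what is moved stays moved. The work goes in short steps, each a Python script; the robot and the scene stay as the last script left them, time stands still between calls to the robot, and variables do not carry over. Pictures are saved under pics/ and viewed, about 8 in all and at most 12, crops included, and the job is handed in when it is done.

```bash
mkdir -p pics; ls; python3 - <<'E'
from workcell import *
import cv2,numpy as np
for n in("scene","top"):
    c=camera(n); cv2.imwrite(f"pics/{n}0.png",c["image"]); np.savez(f"{n}0.npz",**c)
    print(n,c["fx"],c["fy"],c["cx"],c["cy"],c["dist_coeffs"]);print(np.round(c["cam_to_world"],3))
print(read_state(),grip_point_offset)
E
```

```text
pics
scene 379.68988587924616 379.68988587924616 322.11034283781675 201.23805293079968 [0.01392558 0.         0.         0.         0.        ]
[[ 3.700000e-02 -6.910000e-01  7.220000e-01  1.338283e+03]
 [ 9.990000e-01  2.700000e-02 -2.500000e-02 -3.317600e+01]
 [-2.000000e-03  7.220000e-01  6.920000e-01  7.824270e+02]
 [ 0.000000e+00  0.000000e+00  0.000000e+00  1.000000e+00]]
top 413.75870047432045 413.75870047432045 317.83253170446415 199.3488447578228 [-0.02249023  0.          0.          0.          0.        ]
[[ 1.00000e-03  9.87000e-01 -1.63000e-01  3.82712e+02]
 [-1.00000e+00 -1.00000e-03 -1.20000e-02 -2.46900e+00]
 [-1.20000e-02  1.63000e-01  9.87000e-01  1.25203e+03]
 [ 0.00000e+00  0.00000e+00  0.00000e+00  1.00000e+00]]
{'time': 0.1, 'qpos': array([ 1.05781057,  0.52192413, -0.03633671,  1.59993188,  0.02121687,
        1.02111089, -0.11277291]), 'qvel': array([-0.00110181, -0.00041275, -0.00076635, -0.00231046,  0.00049267,
        0.00130719, -0.00155356]), 'joint_efforts': array([ 3.38938495e-03, -9.28483486e+01,  1.98336639e+00, -3.70538342e+01,
        1.80629367e-02,  5.24597344e-03, -9.21087462e-05]), 'eef_pos': array([ 267.63069388, -564.47398672,  230.80890437]), 'tool_rot': array([[ 4.28487466e-01, -9.03547590e-01, -4.93536317e-04],
       [-9.03547188e-01, -4.28487743e-01,  8.56733794e-04],
       [-9.85574018e-04,  7.88336593e-05, -9.99999511e-01]]), 'ft_force': array([ 0.08781402, -0.25384047,  0.30057586]), 'torque': array([ 0.00938797,  0.0004324 , -0.00506545]), 'finger_gap': 85.53323330736265} -18.700000000000003
```

View pics/top0.png

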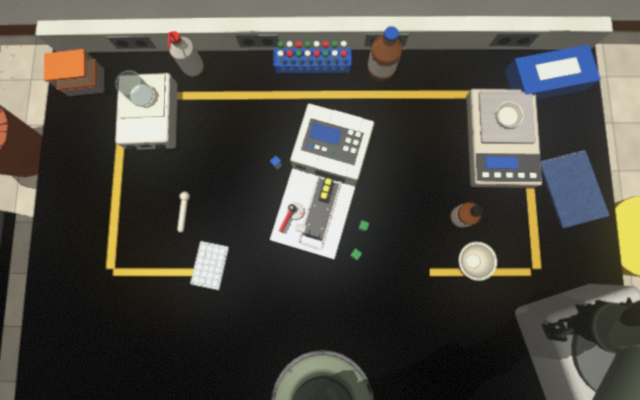

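View pics/scene0.png

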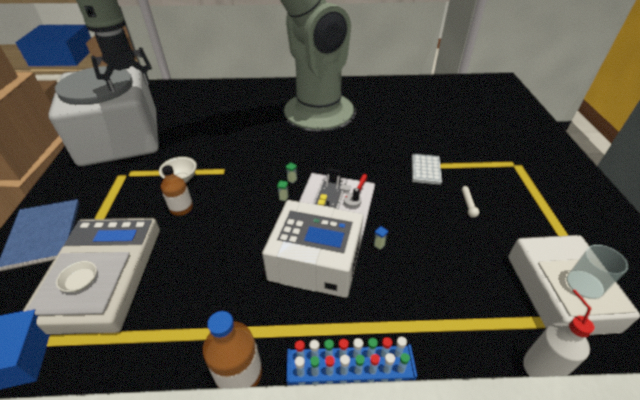

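The top view shows the photometer at about (325,180). The housing is at (333,140), the yellow caps run along (327,190), and the red lever is at (289,218) pointing to the rear. There are green vials at (364,225) and (356,254), and a blue one at (276,161). Next I'll localise the photometer from range and colour.

```bash
cat > h.py <<'E'
import numpy as np,cv2
def rays(c,uv):
    K=np.array([[c["fx"],0,c["cx"]],[0,c["fy"],c["cy"]],[0,0,1]])
    n=cv2.undistortPoints(np.float64(uv).reshape(-1,1,2),K,np.float64(c["dist_coeffs"])).reshape(-1,2)
    d=np.c_[n[:,0],-n[:,1],-np.ones(len(n))]
    T=np.array(c["cam_to_world"]); return T[:3,3],d@T[:3,:3].T
def onplane(c,uv,z):
    o,d=rays(c,uv); return o+d*((z-o[2])/d[:,2])[:,None]
def cloud(c):
    h,w=c["range_z"].shape; u,v=np.meshgrid(np.arange(w),np.arange(h))
    o,d=rays(c,np.c_[u.ravel(),v.ravel()]); return (o+d*c["range_z"].reshape(-1,1)).reshape(h,w,3)
def blob(m):
    n,l,s,c=cv2.connectedComponentsWithStats(m.astype(np.uint8)); i=1+np.argmax(s[1:,4]); return l==i
E
python3 - <<'E'
from h import *
c=dict(np.load("top0.npz")); P=cloud(c); X,Y,Z=P[...,0],P[...,1],P[...,2]
reg=np.zeros(Z.shape,bool); reg[95:265,260:390]=1
hsv=cv2.cvtColor(c["image"],cv2.COLOR_BGR2HSV)
def rect(m,z,n):
    v,u=np.nonzero(m); W=onplane(c,np.c_[u,v],z)[:,:2].astype(np.float32)
    r=cv2.minAreaRect(W); print(n,m.sum(),np.round(r,1) if 0 else r, "medz",np.median(Z[m])); return W
m=blob(reg&(Z>100)&(Z<125)); W=rect(m,112,"housing")
m2=blob(reg&(Z>8)&(Z<60)); rect(m2,16,"bed")
H,S,V=[hsv[...,i] for i in range(3)]
for n,mm,z in(("yellow",reg&(H>20)&(H<35)&(S>130)&(V>90),83),("red",reg&((H<8)|(H>172))&(S>130)&(V>80),71)):
    mm=blob(mm); W=rect(mm,z,n); mu=W.mean(0); e=np.linalg.svd(W-mu,full_matrices=False)[2]; print(mu,e[0],np.degrees(np.arctan2(e[0][1],e[0][0])))
for n,mm in(("green",reg&(H>50)&(H<85)&(S>120)&(V>50)),):
    k,l,s,ce=cv2.connectedComponentsWithStats(mm.astype(np.uint8)); print(n,[(s[i,4],onplane(c,ce[i:i+1],58).round(0)) for i in range(1,k) if s[i,4]>10])
print("blue",onplane(c,[[276,160]],58).round(0))
i=cv2.resize(c["image"][95:265,250:390],None,fx=4,fy=4,interpolation=cv2.INTER_CUBIC)[:600]; cv2.imwrite("pics/crop0.png",cv2.resize(c["image"][95:265,250:390],None,fx=3.5,fy=3.5,interpolation=cv2.INTER_CUBIC))
E
```

```text
housing 4266 ((738.9843139648438, -27.320938110351562), (199.33053588867188, 185.76779174804688), 73.51155090332031) medz 114.34460968893961
bed 4791 ((553.55712890625, 28.48950958251953), (200.73721313476562, 242.8197021484375), 73.47437286376953) medz 18.935116583552144
yellow 557 ((886.1024169921875, -7.2001800537109375), (386.1910095214844, 12.833877563476562), 89.73778533935547) medz 1.2750109794380933
[887.1581      1.7707921] [ 6.8794558e-04 -9.9999976e-01] -89.96058
red 58 ((516.2386474609375, 105.97110748291016), (7.789440155029297, 61.57986831665039), 64.1075439453125) medz 71.22435256041263
[516.7522  105.23818] [-0.900469    0.43492016] 154.21977
green [(np.int32(35), array([[ 505., -122.,   58.]])), (np.int32(54), array([[422., -97.,  58.]]))]
blue [[699. 137.  58.]]
```

View pics/crop0.png

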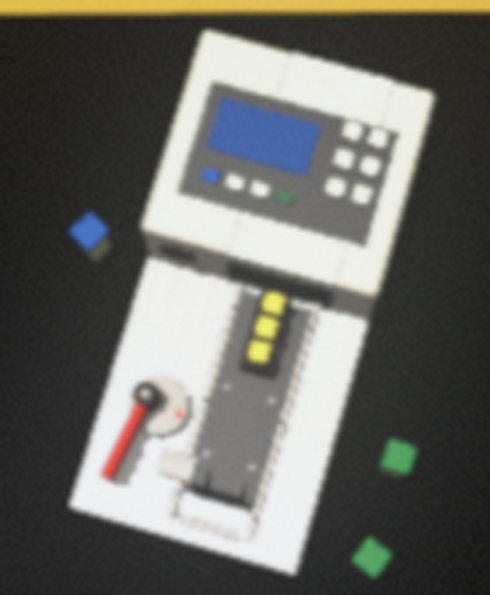

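The crop shows the hub at crop (147,393), the red lever tip at (110,472), caps at (273,302), (266,327) and (259,351), and the push plate at about (220,492). Next I'll check the fitted frame against hub and caps, test IK along the lever sweep, and look at heights behind the plate.

```bash
cat >> h.py <<'E'
A=np.radians(-16.5); O=np.array([589.5,-3.3])
ex=np.array([np.cos(A),np.sin(A)]); ey=np.array([-ex[1],ex[0]])
def w(x,y): return O+x*ex+y*ey
def ph(p): d=np.asarray(p)[...,:2]-O; return np.stack([d@ex,d@ey],-1)
def R(th): c,s=np.cos(th),np.sin(th); return np.array([[c,s,0],[s,-c,0],[0,0,-1.]])
def leverpose(phi,r,off,z,sgn,flip):  # sgn +1: finger behind lever for clockwise push, -1: other side
    a=np.pi-phi; l=np.array([np.cos(a),np.sin(a)]); p=np.array([l[1],-l[0]])
    q=np.array([-60,80])+r*l-sgn*off*p
    return np.r_[w(*q),z],R(a+A+flip*np.pi)
E
python3 - <<'E'
from h import *
from workcell import *
c=dict(np.load("top0.npz"))
cr=lambda u,v:(u/3.5+250-.4,v/3.5+95-.4)
print("hub",ph(onplane(c,[cr(147,393)],72)),"tip",ph(onplane(c,[cr(110,472)],71)))
print("caps",ph(onplane(c,[cr(273,302),cr(266,327),cr(259,351)],83)).round(1))
P=cloud(c); q=ph(P)
for x in range(-165,-95,6): 
    m=(abs(q[...,0]-x)<4)&(abs(q[...,1])<18); print(x,P[...,2][m].max().round(0) if m.any() else None,end="; ")
print()
for f in(0,1,-1):
    print(f,[None if (s:=inverse_kinematics(*leverpose(p,50,16,48,1,f))) is None else s.round(2)[[0,4,6]].tolist() for p in np.linspace(0,np.pi,7)])
print([None if (s:=inverse_kinematics(np.r_[w(x,0),48],R(A+k*np.pi/2))) is None else s.round(2)[[0,4,6]].tolist() for x in(-150,-57) for k in (1,-1)])
E
```

```text
hub [[-58.25961697  77.92624104]] tip [[-129.12671581   87.87471441]]
caps [[42.3 -0.7]
 [20.5 -1.1]
 [-0.3 -1.2]]
-165 22.0; -159 22.0; -153 31.0; -147 31.0; -141 24.0; -135 23.0; -129 82.0; -123 86.0; -117 83.0; -111 53.0; -105 44.0; -99 39.0; 
0 [[0.54, 1.16, 1.58], [0.4, 1.02, 1.12], [0.23, 0.84, 0.72], [0.15, 0.74, 0.3], [0.09, 0.64, -0.1], [0.05, 0.53, -0.49], [0.01, 0.4, -0.86]]
1 [[-0.02, 0.42, -0.97], [-0.12, 0.34, -1.47], [-0.2, 0.26, -1.93], [-0.29, 0.1, -2.31], [-0.47, -0.23, -2.51], [-0.74, -0.8, -2.52], [0.49, 1.16, 1.76]]
-1 [[-0.02, 0.42, -0.97], [-0.12, 0.34, -1.47], [-0.2, 0.26, -1.93], [-0.29, 0.1, -2.31], [-0.47, -0.23, -2.51], [-0.74, -0.8, -2.52], [0.49, 1.16, 1.76]]
[[0.3, 0.77, 0.33], [-0.17, 0.1, -2.17], [0.37, 0.73, 0.5], [-0.14, -0.01, -1.98]]
```

The frame agrees with hub and caps to about 2 mm, and the lever is at about 0.14 rad. The sweep is reachable in one branch, so I'll start the first lever push.

```bash
cat >> h.py <<'E'
from workcell import *
def sweep(phis,sgn,z=48,off=16,r=50,guard=14,speed=70):
    for p in phis:
        P,Ro=leverpose(p,r,off,z,sgn,0)
        hit=movel(P,Ro,max_speed=speed,guard=guard)
        s=read_state(); print(round(p,2),hit,s["ft_force"].round(1),round(s["time"],1))
        if hit: return True
    return False
def up(z):
    movel(np.r_[read_state()["eef_pos"][:2],z],max_speed=200)
E
python3 - <<'E'
from h import *
clamp()
P,Ro=leverpose(0.1,50,32,200,1,0); movep(P,Ro)
P[2]=48; print("descend hit",movel(P,Ro,max_speed=120,guard=8)); s=read_state(); print(s["eef_pos"],s["ft_force"],s["time"],s["finger_gap"])
if s["eef_pos"][2]<52:
    print(sweep(np.linspace(0.1,3.1,11),1))
    cc=camera("top"); cv2.imwrite("pics/t1.png",cv2.resize(cc["image"][95:265,250:390],None,fx=3.5,fy=3.5))
E
```

```text
descend hit False
[496.59346733  79.78365129  48.49951427] [ 0.55124666 -0.04495209  0.3162274 ] 4.7167 0.12548611428194945
0.1 False [ 0.5 -0.3 -0. ] 5.1
0.4 False [-0.8 -0.3 -0.2] 5.5
0.7 False [0.3 0.2 0.2] 6.0
1.0 False [ 0.6 -0.5  0.9] 6.4
1.3 False [-0.4  0.2 -0.4] 6.9
1.6 False [-0.2 -0.3 -0.6] 7.3
1.9 False [ 0.3  0.6 -0.5] 7.8
2.2 False [-0.6  0.4  0.3] 8.2
2.5 False [-0.3  0.8  0.1] 8.7
2.8 False [ 0.1 -0.5 -0.6] 9.1
3.1 False [-0.1  0.7 -0.5] 9.6
False
```

View pics/t1.png

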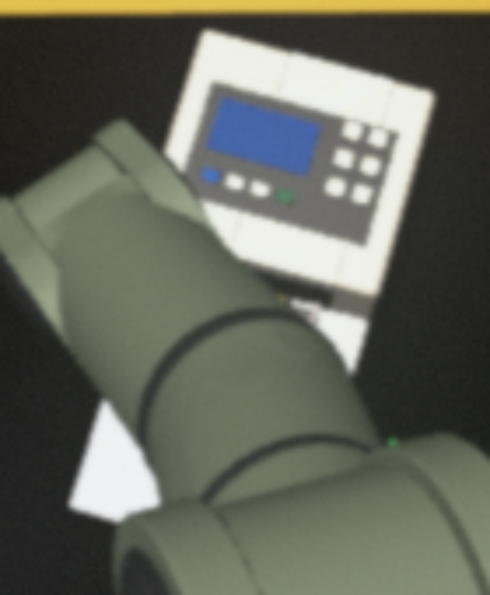

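The arm hides the lever in this view. I'll push on gently until the stop is felt, then lift and look.

```bash
python3 - <<'E'
from h import *
print(sweep(np.arange(3.15,3.46,0.05),1,speed=30,guard=9))
s=read_state(); print(ph(s["eef_pos"]),s["ft_force"])
# back off in +y, then up, then off to the rear
P=s["eef_pos"].copy(); P[:2]+=15*ey; movel(P,max_speed=80); up(200)
movep(np.r_[w(-200,0),200],R(A+np.pi/2))
for n in("scene","top"):
    c=camera(n); cv2.imwrite(f"pics/{n}2.png",c["image"]); np.savez(f"{n}2.npz",**c)
a=cv2.imread("pics/scene2.png")[150:310,240:400]; b=cv2.imread("pics/top2.png")[95:255,250:410]
cv2.imwrite("pics/c2.png",np.hstack([cv2.resize(k,(400,400),interpolation=cv2.INTER_CUBIC) for k in(a,b)]))
print(read_state()["time"])
E
```

```text
3.15 False [-0.5  2.1 -0.9] 9.9
3.2 False [ 1.7  5.8 -2.1] 10.1
3.25 False [ 4.7 16.4 -7.8] 10.4
3.3 False [ 10.1  27.2 -11.3] 10.6
3.35 False [ 14.4  36.7 -17. ] 10.9
3.4 False [ 21.7  46.5 -22.6] 11.1
3.45 False [ 28.5  55.9 -29. ] 11.4
False
[-6.95772582 93.19975708] [ 28.48541378  55.85802877 -29.01248803]
14.4583
```

View pics/c2.png

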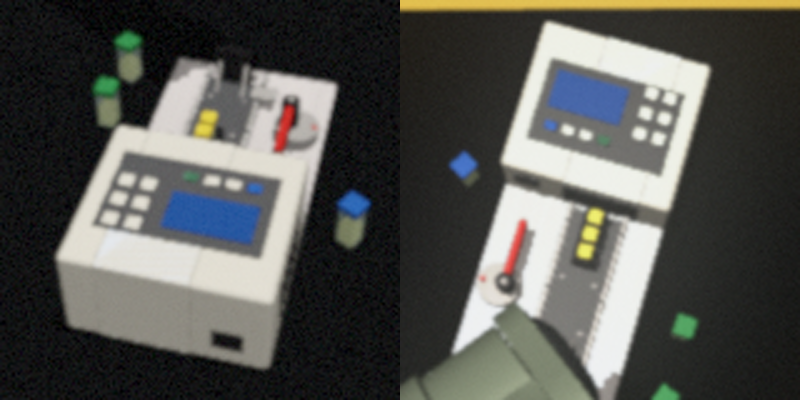

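The lever now points to the housing (right crop, tip (522,225), hub (505,283)), so the cam is low. The carriage is still out and the cells and vials are undisturbed. My guard restarted with each segment, so I'll use single moves against stops from here. Next is the plate push.

```bash
python3 - <<'E'
from h import *
Ro=R(A+np.pi/2)
P=np.r_[w(-158,0),200]; movel(P,Ro,max_speed=150); P[2]=50
print("down",movel(P,Ro,max_speed=120,guard=8))
print("appr",movel(np.r_[w(-141,0),50],Ro,max_speed=60,guard=8))
h=movel(np.r_[w(-48,0),50],Ro,max_speed=45,guard=14)
s=read_state(); print(h,ph(s["eef_pos"]),s["ft_force"],s["time"])
wait(0.3); s=read_state(); print(ph(s["eef_pos"]),s["ft_force"])
E
```

```text
down False
appr False
True [-56.00355529  -0.18395668] [-0.02725481  0.14684618 -0.17523447] 18.4167
[-56.15905403  -0.24090965] [ 0.38136766 -0.49845768  0.14792936]
```

```bash
python3 - <<'E'
from h import *
Ro=R(A+np.pi/2)
h=movel(np.r_[w(-46,0),50],Ro,max_speed=12,guard=14)
s=read_state(); print(h,ph(s["eef_pos"]),s["ft_force"],s["time"])
movel(np.r_[w(-80,0),50],Ro,max_speed=80); up(200)
P,Rl=leverpose(3.14,50,32,200,-1,0)
movep(np.r_[w(-200,0),250],Ro)
for n in("scene","top"):
    c=camera(n); cv2.imwrite(f"pics/{n}3.png",c["image"]); np.savez(f"{n}3.npz",**c)
a=cv2.imread("pics/scene3.png")[150:310,240:400]; b=cv2.imread("pics/top3.png")[95:255,250:410]
cv2.imwrite("pics/c3.png",np.hstack([cv2.resize(k,(400,400),interpolation=cv2.INTER_CUBIC) for k in(a,b)]))
print(read_state()["time"])
E
```

```text
True [-56.15557381  -0.29234833] [-0.07732276  0.14624168 -0.11858443] 19.075
21.1083
```

View pics/c3.png

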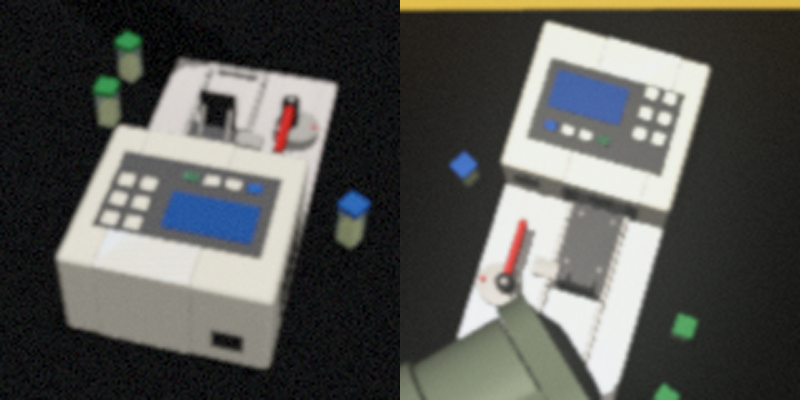

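The carriage is home: the plate is at the tunnel side, the caps are inside the tunnel, and two pushes stopped at the same x of −56. Next I'll bring the lever back.

```bash
python3 - <<'E'
from h import *
c=dict(np.load("top3.npz")); P=cloud(c); q=ph(P); m=(P[...,2]>72)&(P[...,2]<92)&(abs(q[...,1])<15)&(q[...,0]>-90)&(q[...,0]<20); print("plate x",np.percentile(q[m][:,0],[5,50,95]),m.sum())
P,Rl=leverpose(3.1,50,32,200,-1,0); movep(P,Rl); P[2]=48
print("down",movel(P,Rl,max_speed=120,guard=8)); print(read_state()["eef_pos"])
if not sweep(np.linspace(3.1,0.1,11),-1):
    P,Rl=leverpose(-0.3,50,16,48,-1,0); P,_=leverpose(0,50,2,48,-1,0); Rl=leverpose(0,50,16,48,-1,0)[1]
    h=movel(P,Rl,max_speed=25,guard=14); s=read_state(); print("final",h,ph(s["eef_pos"]),s["ft_force"])
    P=s["eef_pos"].copy(); P[:2]+=15*ey; movel(P,max_speed=80); up(220)
    movep(np.r_[350,-250,300],Rl)
    for n in("scene","top"):
        c=camera(n); cv2.imwrite(f"pics/{n}4.png",c["image"]); np.savez(f"{n}4.npz",**c)
    a=cv2.imread("pics/scene4.png")[150:310,240:400]; b=cv2.imread("pics/top4.png")[95:265,250:420]
    cv2.imwrite("pics/c4.png",np.hstack([cv2.resize(k,(400,400),interpolation=cv2.INTER_CUBIC) for k in(a,b)]))
print(read_state()["time"])
E
```

```text
plate x [-45.59101247 -43.40654847 -40.55197217] 24
down False
[595.75629378  47.27910777  48.67210694]
3.1 False [-0.1 -0.3  0.2] 24.2
2.8 False [-0.3 -0.1 -0.8] 24.7
2.5 False [-0.5  0.2 -0.3] 25.1
2.2 False [ 0.5 -0.1  0.5] 25.6
1.9 False [-0.2 -0.4  0.1] 26.1
1.6 False [ 0.6 -0.9 -0.3] 26.5
1.3 False [-0.3 -0.2 -0.3] 26.9
1.0 False [ 0.4  0.6 -0.8] 27.4
0.7 False [0.9 0.3 0.4] 27.9
0.4 False [-0.1  0.2  1.1] 28.3
0.1 False [ 0.2  0.3 -0.4] 28.8
final True [-109.56288297   94.41915298] [2.36841983 5.62841124 0.42293757]
34.2917
```

View pics/c4.png

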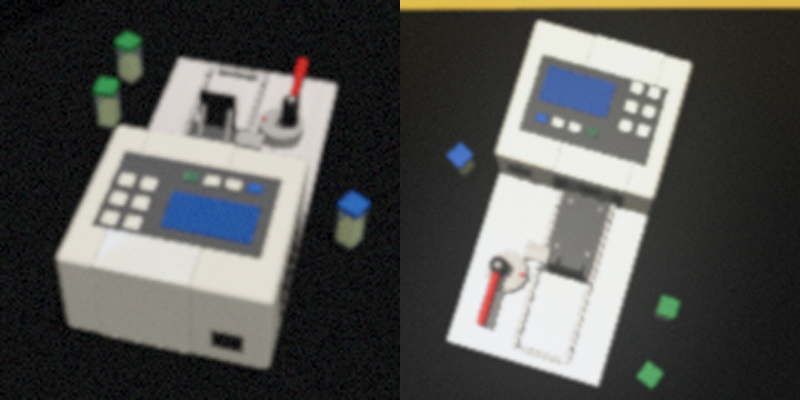

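The lever is back to the rear (right crop, hub (500,265), tip (483,322)), the cam stands behind the lug, and the vials are unmoved. I'll do a last numeric check and then hand in.

```bash
python3 - <<'E'
from h import *
c=dict(np.load("top4.npz")); P=cloud(c); q=ph(P)
m=(P[...,2]>72)&(P[...,2]<92)&(abs(q[...,1])<15)&(q[...,0]>-90)&(q[...,0]<20); px=np.median(q[m][:,0])
hsv=cv2.cvtColor(c["image"],cv2.COLOR_BGR2HSV); reg=np.zeros(m.shape,bool); reg[170:265,260:390]=1
r=blob(reg&((hsv[...,0]<8)|(hsv[...,0]>172))&(hsv[...,1]>130)&(hsv[...,2]>80)); v,u=np.nonzero(r)
d=ph(onplane(c,np.c_[u,v],71)).mean(0)-[-60,80]; phi=np.arctan2(d[1],-d[0]); s=read_state()
print("plate x",px,"lever",phi,d,s["eef_pos"],s["ft_force"],s["time"])
if px>-45.5 and phi<0.25: finish_job(); print("handed in")
E
```

```text
plate x -43.229245149583605 lever -0.06596971751747861 [-40.10847747  -2.64979001] [ 350.03949836 -249.94693025  299.92642957] [-1.20371648 -0.28994745 -0.38394004] 34.2917
the job is handed in; nothing more can be done
handed in
```

The job is handed in at about 34 s of the 64 s allowed. I pushed the lever to its far stop with the gripper closed and pushed the carriage home by its plate. Then I pushed the lever back to its first stop and moved the arm clear.

**Last checks:**
- **Carriage:** the middle of the push plate is at x ≈ −43 mm, which matches fully home. Two pushes stopped at the same place.
- **Lever:** it reads about −0.07 rad, which is the first stop within measuring error. In the last pictures the cam stands behind the lug.
- **Bystanders:** the three vials look unmoved. The other bench items were outside those crops and were not re-checked, but the arm did not work near them.
- **Cells:** inside the tunnel they are out of view, so I could not check by eye that they are seated. They looked upright before the push, and nothing was felt to touch them.

**One thing that went wrong:** at the far stop the force guard did not trip, because it restarted with each short segment. I pressed the lever to about 69 N, under the 120 N wrist limit and with the fingers only. After that I used single guarded moves against the stops.

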